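# Find the worn shock mount and mark it

### The arm

A 6-joint arm with a two-finger parallel gripper is mounted at the origin on a cart in front of the work surface, level with it; the furniture and walls round the work are solid. World frame = base frame: x ahead of the robot, y to its left, z up, the work surface at z = 0. Lengths are in m, angles in rad, forces in N, time in s.
With the tool pointing down it reaches from about 0.325 to 0.775 m from the base axis. Payload 5.5 kg.
Tool frame: the origin (TCP) lies at the centre of the arm's flange, where the gripper is bolted on; the fingertips stand bot.tips_ahead ahead of it and the grasp point (between the pads) lies 155 mm ahead of it (bot.tips_ahead is the distance from the TCP to the fingertips, in m); z points along the fingers, y is the direction in which the jaws open and shut (so a half turn about z gives the same grasp; the last joint's range is limited). The gripper opens to 85 mm and grips with 20 to 120 N. Pads are 22 mm wide; open, the fingers measure 114 mm over their backs; the gripper's body (76 mm by 85 mm) begins 54 mm behind the grasp point. The pads swing forward as they close: fully open they stand 13 mm farther back than shut.
Start: joints at [-0.057, 0.091, 1.231, -0, 1.82, -0.057], TCP at [0.6, -0, 0.405] pointing down, gripper open.
Joint ranges: [-2.87, 2.87], [-0.86, 2.18], [0.17, 2.46], [-1.51, 4.65], [0.06, 2.69], [-2.65, 2.65]. Speed limits (rad/s): [2.57, 2.57, 3.01, 3.14, 3.14, 3.14].

### API

Orientations are given as a unit quaternion [w, x, y, z].
In Python, from bench import bot gives the robot as it stands. Calls block until the motion is done:
- bot.move_pose(position, orientation): joint-space move of the TCP to a pose.
- bot.servo_line(position, rotation=None, vel=0.15, until_force=None): straight line of the TCP; rotation=None keeps the orientation; vel is the mean speed in m/s. With until_force (N) it stops when the force on the tool has changed by that much, and returns True; else False.
- bot.movej(angles): joint-space move.
- bot.set_gripper(opening): finger opening in m; the grip force is fixed at half the most; returns when the fingers have stopped.
- bot.sleep(seconds).
- bot.inverse_kinematics(position, orientation): joint angles nearest the present ones, or None.
- bot.state(): the state.
- bot.get_image(name): name is "scene" or "side" or "wrist"; returns a dict with "image" (400x640x3 uint8, red, green, blue), "z_map" (400x640 float32, m along the optical axis (not along the pixel's ray), 0 where there is no reading), "fx", "fy", "cx", "cy" (pixels), "view" (4x4, takes a point from world to camera coordinates); the wrist camera has in their place "tool_from_camera" (4x4, takes a point from camera to tool coordinates, whose origin is the TCP and whose axes are the flange's). Camera axes: x right, y down, z forward; pixel columns grow to the right and rows downward; lengths in m; the calibration is good to about 2 mm. A picture is of the moment at which its call begins: read the wrist's pose just before it.
A pose or a line that the arm cannot do raises bot.MotionError and nothing moves.
- bot.hand_in(): hands the job in, once; it reports no verdict.
Trained networks look in a picture, given as the dict that the camera call returned (one of the last four; its "shot" number tells which), for a name from the list of things; names that differ only in an ending like _2 or _b are one class to them, and where a whole thing is asked for, a point or a joint stands for the part that bears it (a point fixed in the world has none). Each returns a list of dicts, best first, with "p" (0 to 1); they miss things now and then, are a little off and sometimes report something else, mostly with a low value. They report only what shows in the picture. A call takes as long as a camera call.
- bot.find_in(picture, name): "rect" ([left, top, right, bottom] in pixels, round what is visible of it).
- bot.regions_of(picture, name): "region" (400x640 bool, what is visible of it) and "rect" ([left, top, right, bottom] in pixels, round what is visible of it).
The state is a dict: "time": time; "qpos": joint angles; "qvel": joint speeds; "joint_efforts": joint torques, N m; "position": TCP position; "orientation": TCP orientation; "ft_force": force on the tool from outside, world axes, zero at the start; "ft_torque": the same for the moment, N m; "width": finger opening in m.
Only numpy, scipy, OpenCV 4.12 (cv2) and the standard library are available. Lean on these libraries where they do the work, as an engineer would, in place of code of your own. Each camera call takes 0.05 s, during which the arm holds its last target.

### The job

Three spring shock mounts from a machine stand side by side on the blue test board. With closed fingertips press each round black pad at least half-way down, one after the other from left to right, to feel which spring is softest, then push the orange tag in front of that softest mount all the way down to mark it for replacement. Grasp or lift nothing, leave the other two tags up, and do not disturb the loose tools round the board.

Things in the scene. Friction and masses are not known exactly. Their poses are not given: they have to be found in the camera images.
- pad_left (a point): Top centre of the unpressed pad in the left place (seen from the robot): round black rubber cap 48 mm across, 23 mm thick, on a coil spring. The point is fixed to the board, 76 mm above the bench; it does not sink with the pad. The pad goes straight down 14 mm at most and springs back. The places are 100 mm apart along the board's y; left is +y.
- tag_left (a point): Top centre of the tag of the left place, when up: orange tab 24 x 40 x 8 mm on a stem, 80 mm from its pad towards the robot (board's -x). The point is fixed to the board, 68 mm above the bench; the tag starts up to 2 mm lower. Pushed down from above (2 N of friction) it goes 17 mm in all, to a stop, and stays where left. It can be pulled up 6 mm, which is wrong.
- pad_middle (a point): Top centre of the unpressed pad in the middle place (seen from the robot): round black rubber cap 48 mm across, 23 mm thick, on a coil spring. The point is fixed to the board, 76 mm above the bench; it does not sink with the pad. The pad goes straight down 14 mm at most and springs back. The places are 100 mm apart along the board's y; left is +y.
- tag_middle (a point): Top centre of the tag of the middle place, when up: orange tab 24 x 40 x 8 mm on a stem, 80 mm from its pad towards the robot (board's -x). The point is fixed to the board, 68 mm above the bench; the tag starts up to 2 mm lower. Pushed down from above (2 N of friction) it goes 17 mm in all, to a stop, and stays where left. It can be pulled up 6 mm, which is wrong.
- pad_right (a point): Top centre of the unpressed pad in the right place (seen from the robot): round black rubber cap 48 mm across, 23 mm thick, on a coil spring. The point is fixed to the board, 76 mm above the bench; it does not sink with the pad. The pad goes straight down 14 mm at most and springs back. The places are 100 mm apart along the board's y; left is +y.
- tag_right (a point): Top centre of the tag of the right place, when up: orange tab 24 x 40 x 8 mm on a stem, 80 mm from its pad towards the robot (board's -x). The point is fixed to the board, 68 mm above the bench; the tag starts up to 2 mm lower. Pushed down from above (2 N of friction) it goes 17 mm in all, to a stop, and stays where left. It can be pulled up 6 mm, which is wrong.
- pad_p (a joint): How far pad p is pressed down, m: 0 at rest, 0.014 at its stop. Mounts p, q and r (pad with tag) look alike and stand in the three places in any order, new at each start. The springs push back in proportion to the press: 10 mm down, the softest with about 3 N, the next 7 N, the stiffest 11 N.
- tag_p (a joint): How far the tag of pad p is pushed down, m: 0 to 0.002 at the start (up), 0.017 fully down, negative if pulled up.
- pad_q (a joint): How far pad q is pressed down, m: 0 at rest, 0.014 at its stop. Mounts p, q and r (pad with tag) look alike and stand in the three places in any order, new at each start. The springs push back in proportion to the press: 10 mm down, the softest with about 3 N, the next 7 N, the stiffest 11 N.
- tag_q (a joint): How far the tag of pad q is pushed down, m: 0 to 0.002 at the start (up), 0.017 fully down, negative if pulled up.
- pad_r (a joint): How far pad r is pressed down, m: 0 at rest, 0.014 at its stop. Mounts p, q and r (pad with tag) look alike and stand in the three places in any order, new at each start. The springs push back in proportion to the press: 10 mm down, the softest with about 3 N, the next 7 N, the stiffest 11 N.
- tag_r (a joint): How far the tag of pad r is pushed down, m: 0 to 0.002 at the start (up), 0.017 fully down, negative if pulled up.
- test_board: Blue board 170 x 340 x 12 mm fixed to the bench, carrying the three mounts; origin at the centre of its underside, x away from the robot, y along the row of mounts to the left, z up. It is turned by up to 0.3 rad.
- tape_measure: Yellow tape measure 38 x 97 x 66 mm standing loose beside the board's left end; origin at the centre of its underside. Bystander.
- masking_tape: Roll of masking tape 104 x 102 x 25 mm lying loose beside the board's right end; origin at the centre of its underside. Bystander.
- screwdriver: Blue screwdriver 31 x 214 x 31 mm lying loose along the board's front edge; origin at the centre of its underside. Bystander.

How it is judged:
By the outcome, as a careful person would: the job done as asked, in the order asked, and still so for the second after the job is handed in, with the robot touching nothing.
It also fails if it takes over 48 s, if anything falls off the work surface, if the arm or the gripper's body presses on something with over 40 N, if the wrist force passes 120 N, or if a joint passes its speed limit or range.

## Working session

There is one attempt and no reset: what is moved stays moved. The work goes in short steps, each a Python script; the robot and the scene stay as the last script left them, time stands still between calls to the robot, and variables do not carry over. Pictures are saved under pics/ and viewed, and the job is handed in when it is done.

```bash
ls; mkdir -p pics
python3 - <<'E'
from bench import bot
import cv2,numpy as np
s=bot.state(); print(s, bot.tips_ahead)
for n in ("scene","side","wrist"):
    p=bot.get_image(n); cv2.imwrite(f"pics/{n}1.png",p["image"][:,:,::-1])
    print(n,p["fx"],p["cx"],p.get("view"),p.get("tool_from_camera"))
    for t in ("pad_left","tag_left","test_board"):
        print(t,[(np.round(d["rect"]).tolist(),round(d["p"],2)) for d in bot.find_in(p,t)])
print(bot.state()["time"])
E
```

```text
pics
{'time': 0.0, 'qpos': array([-5.67203170e-02,  9.18597350e-02,  1.23188383e+00,  4.45966937e-05,
        1.81978063e+00, -5.66994763e-02]), 'qvel': array([ 1.94831268e-03, -1.68163296e-03,  2.63757827e-03, -4.05071026e-04,
        5.23116851e-04,  1.37200820e-05]), 'joint_efforts': array([ 1.92109423e-03, -4.58737707e+01, -4.18019521e+01,  2.08830479e-04,
        1.19483890e-02, -1.60596358e-05]), 'position': array([ 6.00059200e-01, -1.00864232e-05,  4.03551167e-01]), 'orientation': array([-7.34906330e-04,  7.07109949e-01,  7.07102954e-01, -6.26972512e-04]), 'ft_force': array([ 0.87604613,  0.07970123, -0.59311433]), 'ft_torque': array([0.04505424, 0.01117009, 0.03998886]), 'width': 0.08546884950840061} 0.1734
scene 401.3391137341805 325.1198736587332 [[ 0.76891619 -0.63916768 -0.01525025 -0.41625877]
 [-0.37438665 -0.43079392 -0.82112802  0.28459003]
 [ 0.51826878  0.63708812 -0.57054027  0.64985616]
 [ 0.          0.          0.          1.        ]] None
pad_left [([242.0, 182.0, 383.0, 276.0], 0.74)]
tag_left [([242.0, 183.0, 383.0, 275.0], 0.91)]
test_board [([245.0, 182.0,
[... 178 characters left out ...]
 -0.85738104 -0.46434062  1.15884179]
 [ 0.          0.          0.          1.        ]] None
pad_left [([290.0, 206.0, 374.0, 276.0], 0.9)]
tag_left [([291.0, 210.0, 372.0, 280.0], 0.82)]
test_board [([287.0, 207.0, 371.0, 277.0], 0.94)]
wrist 291.24911733905395 320.0184837227955 None [[-1.10399831e-03 -9.61571752e-01 -2.74551537e-01  6.93340385e-02]
 [ 9.99999207e-01 -8.95004440e-04 -8.86487274e-04  2.76634090e-04]
 [ 6.06696277e-04 -2.74552298e-01  9.61571977e-01  3.11592850e-02]
 [ 0.00000000e+00  0.00000000e+00  0.00000000e+00  1.00000000e+00]]
pad_left [([192.0, 1.0, 345.0, 250.0], 0.91)]
tag_left [([191.0, 0.0, 343.0, 248.0], 0.84)]
test_board [([190.0, 1.0, 348.0, 250.0], 0.95)]
0.6
```

View pics/scene1.png

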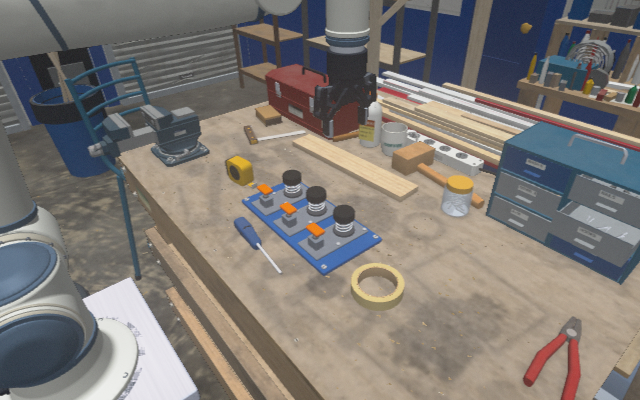

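View pics/side1.png

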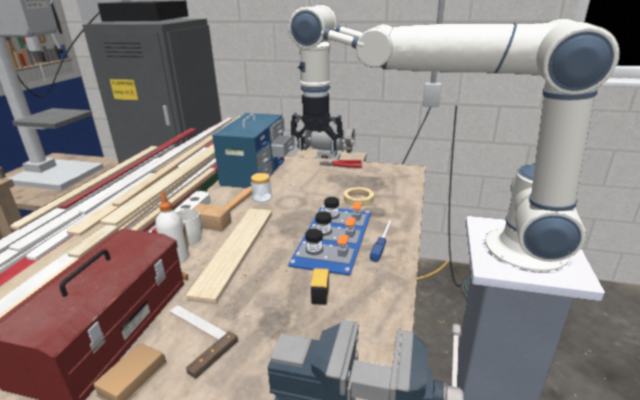

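View pics/wrist1.png

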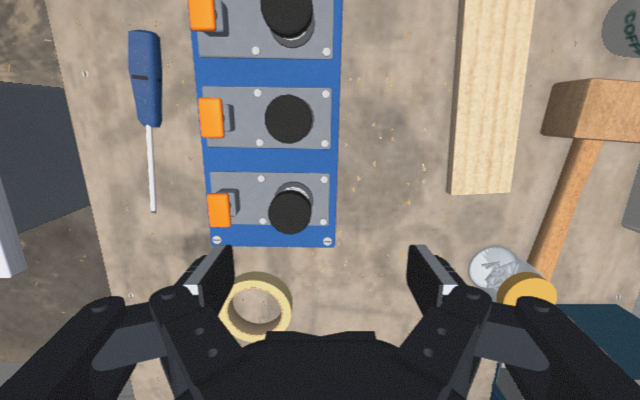

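The wrist view shows the three mounts: pads at about (287,12), (289,118) and (290,212), tags at (202,12), (211,118) and (219,210). I'll close the fingers, move over the board and measure.

```bash
cat > h.py <<'E'
from bench import bot
import cv2,numpy as np
from scipy.spatial.transform import Rotation as R
def rot(q): return R.from_quat(np.r_[q[1:],q[0]]).as_matrix()
def shot(n):
    s=bot.state(); p=bot.get_image(n)
    if n=="wrist":
        T=np.eye(4); T[:3,:3]=rot(s["orientation"]); T[:3,3]=s["position"]; M=T@p["tool_from_camera"]
    else: M=np.linalg.inv(p["view"])
    z=p["z_map"]; v,u=np.mgrid[:400,:640]
    P=np.stack([(u-p["cx"])/p["fx"]*z,(v-p["cy"])/p["fy"]*z,z,np.ones_like(z)],-1)@M.T
    p["P"]=P[...,:3]; p["P"][z==0]=np.nan
    return p
def blobs(p,roi=None):
    hsv=cv2.cvtColor(p["image"],cv2.COLOR_RGB2HSV); P=p["P"]; Z=P[...,2]
    o=(hsv[...,0]<16)&(hsv[...,1]>180)&(hsv[...,2]>130)&(Z>0.04)&(Z<0.085)
    k=(hsv[...,2]<60)&(Z>0.055)&(Z<0.09)
    out={}
    for nm,m in(("tag",o),("pad",k)):
        m=cv2.morphologyEx(m.astype(np.uint8),cv2.MORPH_OPEN,np.ones((3,3)))
        n,l,st,c=cv2.connectedComponentsWithStats(m)
        r=[]
        for i in range(1,n):
            if st[i,4]<60: continue
            q=P[l==i]; zt=np.percentile(q[:,2],80); q=q[q[:,2]>zt-.006]
            mid=(np.percentile(q,2,0)+np.percentile(q,98,0))/2
            r.append((st[i,4],c[i].round(0).tolist(),mid.round(4).tolist(),q.mean(0).round(4).tolist(),np.ptp(q,0).round(3).tolist(),round(float(zt),4)))
        out[nm]=r
    return out
E
python3 - <<'E'
from h import *
p=shot("wrist")
for k,v in blobs(p).items():
    for r in v: print(k,r)
p=shot("scene")
for k,v in blobs(p).items():
    for r in v: print(k,r)
bot.set_gripper(0)
s=bot.state()
bot.move_pose([0.55,0.03,0.45],s["orientation"])
p=shot("wrist"); cv2.imwrite("pics/w2.png",p["image"][:,:,::-1])
for k,v in blobs(p).items():
    for r in v: print(k,r)
s=bot.state();print(s["time"],s["position"],s["width"],bot.tips_ahead)
E
```

```text
tag (np.int32(83), [205.0, 28.0], [0.4911, 0.148, 0.0658], [0.4915, 0.1473, 0.066], [0.021, 0.004, 0.006], 0.067)
pad (np.int32(1586), [287.0, 16.0], [0.5701, 0.1545, 0.0744], [0.5701, 0.1557, 0.0753], [0.046, 0.028, 0.008], 0.0763)
pad (np.int32(1673), [288.0, 119.0], [0.5687, 0.0652, 0.0753], [0.5688, 0.0651, 0.0755], [0.045, 0.045, 0.006], 0.0762)
pad (np.int32(1384), [290.0, 211.0], [0.5668, -0.0335, 0.0745], [0.5669, -0.0328, 0.0753], [0.045, 0.045, 0.008], 0.076)
tag (np.int32(108), [314.0, 229.0], [0.4851, -0.0353, 0.0669], [0.4845, -0.0351, 0.0671], [0.021, 0.038, 0.006], 0.0679)
pad (np.int32(80), [326.0, 39.0], [0.5571, 0.1778, 0.0753], [0.5576, 0.1771, 0.0754], [0.013, 0.014, 0.004], 0.0762)
pad (np.int32(111), [338.0, 41.0], [0.5718, 0.1767, 0.0758], [0.5704, 0.1753, 0.0758], [0.016, 0.015, 0.005], 0.0764)
pad (np.int32(419), [340.0, 63.0], [0.5681, 0.1554, 0.0744], [0.573, 0.1537, 0.075], [0.042, 0.031, 0.008], 0.076)
pad (np.int32(218), [326.0, 212.0], [0.562, -0.0231, 0.0731], [0.5573, -0.0203, 0.0741], [0.035, 0.024, 0.007], 0.0753)
1.9167 [0.54996324 0.0300544  0.44999994] 0.00012926407763196702 0.1734
```

View pics/w2.png

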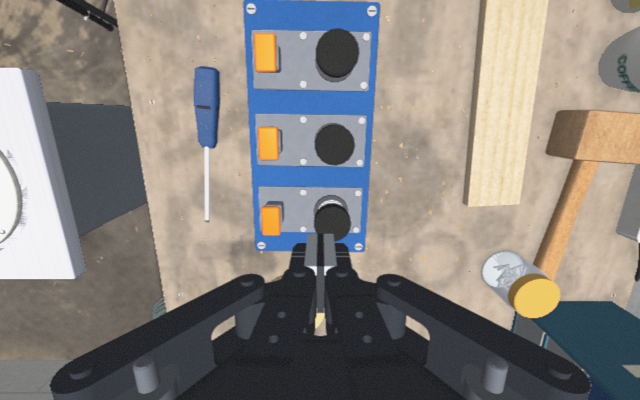

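The fingers are closed and the second view shows all three mounts: tags at (265,53), (268,143) and (271,220), pads at (337,54), (334,145) and (331,219). My colour thresholds were too tight, so I'll loosen them and fit the board.

```bash
sed -i 's/<16)&(hsv\[...,1\]>180)/<24)\&(hsv[...,1]>140)/; s/(hsv\[...,2\]<60)/(hsv[...,2]<95)/' h.py
python3 - <<'E'
from h import *
for p in (shot("wrist"),shot("scene")):
  for k,v in blobs(p).items():
    for r in v: print(k,r)
s=bot.state();print(s["time"],s["ft_force"])
E
```

```text
tag (np.int32(809), [265.0, 51.0], [0.4898, 0.1656, 0.0665], [0.4899, 0.1659, 0.0667], [0.024, 0.04, 0.006], 0.0674)
tag (np.int32(623), [268.0, 143.0], [0.4883, 0.066, 0.0657], [0.4883, 0.0662, 0.0657], [0.023, 0.038, 0.005], 0.0664)
tag (np.int32(486), [271.0, 220.0], [0.4865, -0.0329, 0.0657], [0.4867, -0.0322, 0.066], [0.023, 0.037, 0.006], 0.0667)
tag (np.int32(1396), [538.0, 298.0], [0.8409, -0.1371, 0.0821], [0.8406, -0.1367, 0.0827], [0.059, 0.061, 0.007], 0.0834)
pad (np.int32(1653), [337.0, 52.0], [0.569, 0.1638, 0.0749], [0.5691, 0.164, 0.0755], [0.044, 0.046, 0.008], 0.0763)
pad (np.int32(1247), [335.0, 144.0], [0.5673, 0.0655, 0.075], [0.5675, 0.0655, 0.0754], [0.045, 0.045, 0.006], 0.0762)
pad (np.int32(997), [333.0, 221.0], [0.5659, -0.0328, 0.0745], [0.5666, -0.0314, 0.0752], [0.044, 0.044, 0.007], 0.076)
pad (np.int32(1730), [590.0, 334.0], [0.9364, -0.211, 0.0835], [0.9271, -0.2032, 0.0833], [0.121, 0.027, 0.013], 0.083)
tag (np.int32(264), [240.0, 164.0], [0.5094, 0.3263, 0.065], [0.5088, 0.3235, 0.0655], [0.041, 0.067, 0.008], 0.0666)
tag (np.int32(68), [463.0, 18
[... 1673 characters left out ...]
0.0846], [0.2592, 0.5853, 0.0845], [0.043, 0.02, 0.01], 0.0853)
pad (np.int32(238), [292.0, 177.0], [0.5671, 0.1614, 0.075], [0.5661, 0.1593, 0.076], [0.043, 0.045, 0.008], 0.0769)
pad (np.int32(288), [316.0, 195.0], [0.5655, 0.0615, 0.0753], [0.5648, 0.0605, 0.076], [0.044, 0.045, 0.008], 0.0768)
pad (np.int32(327), [344.0, 214.0], [0.5642, -0.0377, 0.075], [0.5626, -0.0391, 0.076], [0.044, 0.044, 0.008], 0.0768)
pad (np.int32(79), [635.0, 257.0], [0.8804, -0.4965, 0.0829], [0.8803, -0.4965, 0.0828], [0.005, 0.007, 0.013], 0.0822)
pad (np.int32(216), [83.0, 352.0], [0.036, -0.0467, 0.0837], [0.0373, -0.0529, 0.0832], [0.057, 0.047, 0.01], 0.0852)
2.0167 [-0.09662802 -0.61698048 -0.38089546]
```

Board yaw is about -0.017, and both views agree within 3 mm. Next I press the pads left, middle, right, 11 mm each, recording force.

Run:
```python
from h import *
T=bot.tips_ahead
def fz(n=6):
    f=[]
    for _ in range(n): bot.sleep(0.05); f.append(bot.state()["ft_force"])
    return np.mean(f,0).round(2),np.std(f,0).round(2)[2]
q=[0,.70711,.70711,0]
for nm,x,y in(("left",.569,.163),("middle",.567,.0645),("right",.5655,-.0345)):
    bot.move_pose([x,y,T+.100],q); bot.sleep(.2)
    print(nm,"free",fz())
    for d in (.005,.011):
        bot.servo_line([x,y,T+.076-d],vel=.04); bot.sleep(.25)
        print("  ",d,fz(),bot.state()["position"].round(4)-[x,y,T+.076])
    if nm=="middle":
        p=bot.get_image("side"); cv2.imwrite("pics/press.png",p["image"][100:300,200:480,::-1].repeat(2,0).repeat(2,1))
    bot.servo_line([x,y,T+.100],vel=.1); bot.sleep(.2)
    print("  free",fz())
print(bot.state()["time"])
```

```text
left free (array([-0.15, -0.08, -0.01]), np.float64(0.27))
   0.005 (array([-3.03, -0.46,  3.87]), np.float64(0.62)) [ 0.     0.    -0.005]
   0.011 (array([-2.7 , -0.49,  6.66]), np.float64(0.56)) [ 3.e-04  1.e-04 -1.e-02]
  free (array([ 0.07, -0.12,  0.22]), np.float64(0.27))
middle free (array([-0.11,  0.39,  0.17]), np.float64(0.35))
   0.005 (array([-2.71, -0.38,  5.32]), np.float64(0.54)) [-1.0e-04  0.0e+00 -4.2e-03]
   0.011 (array([-4.05, -0.36,  9.72]), np.float64(0.26)) [ 0.     0.    -0.009]
  free (array([-0.33, -0.17, -0.37]), np.float64(0.48))
right free (array([0.17, 0.08, 0.03]), np.float64(0.42))
   0.005 (array([-0.77,  0.04,  1.42]), np.float64(0.64)) [ 0.      0.     -0.0049]
   0.011 (array([ 2.2 , -0.16,  3.2 ]), np.float64(0.5)) [ 1.00e-04  0.00e+00 -1.08e-02]
  free (array([-0.29,  0.1 , -0.03]), np.float64(0.46))
15.2417
```

View pics/press.png

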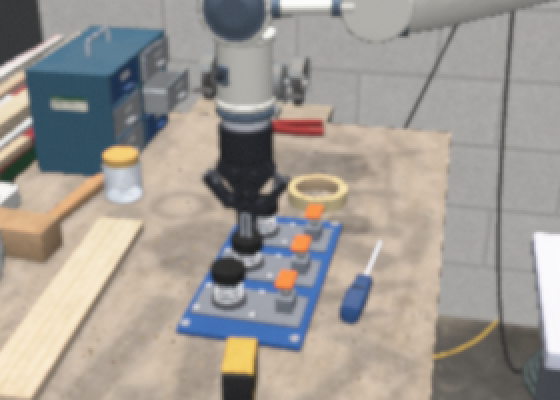

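The picture shows the fingers on the middle pad, with no tag touched. Stiffness comes out at about 0.67 N/mm (left), 1.08 (middle) and 0.30 (right). All presses were at least 9 mm, so the right mount is softest and I'll push its tag to the stop.

Run:
```python
from h import *
T=bot.tips_ahead
x,y=.486,-.0345
q=[0,.70711,.70711,0]
bot.servo_line([x,y,T+.100],vel=.1); bot.sleep(.2)
print(bot.servo_line([x,y,T+.042],vel=.04,until_force=18)); s=bot.state(); print(s["position"][2]-T,s["ft_force"])
bot.sleep(.4); s=bot.state(); print(s["position"][2]-T,s["ft_force"])
bot.servo_line([x,y,T+.100],vel=.1)
bot.move_pose([.55,.03,.45],q); bot.sleep(.2)
p=shot("wrist"); cv2.imwrite("pics/end.png",p["image"][:,:,::-1])
for pp in (p,shot("scene")):
  for k,v in blobs(pp).items():
    for r in v:
      if .47<r[2][0]<.6 and -.1<r[2][1]<.2: print(k,r)
print(bot.state()["time"])
```

```text
True
0.051015119926400204 [-2.51963364 -0.34016243  5.28355814]
0.05100483641718631 [-2.16118787  0.45168328  5.38376327]
tag (np.int32(822), [266.0, 51.0], [0.4898, 0.1654, 0.0664], [0.4899, 0.1657, 0.0667], [0.023, 0.04, 0.006], 0.0674)
tag (np.int32(641), [269.0, 142.0], [0.4882, 0.0662, 0.0655], [0.4883, 0.0665, 0.0657], [0.024, 0.039, 0.006], 0.0665)
tag (np.int32(473), [274.0, 216.0], [0.4867, -0.0329, 0.0499], [0.4868, -0.0321, 0.0504], [0.023, 0.038, 0.006], 0.0512)
pad (np.int32(1678), [339.0, 51.0], [0.5692, 0.1638, 0.0749], [0.569, 0.1639, 0.0754], [0.045, 0.046, 0.007], 0.0762)
pad (np.int32(1264), [336.0, 144.0], [0.5677, 0.0652, 0.0749], [0.5674, 0.0656, 0.0754], [0.045, 0.046, 0.008], 0.0762)
pad (np.int32(1020), [334.0, 221.0], [0.5655, -0.0328, 0.0744], [0.5666, -0.0315, 0.0752], [0.045, 0.045, 0.007], 0.0761)
tag (np.int32(84), [265.0, 189.0], [0.4884, 0.1643, 0.0662], [0.4889, 0.1616, 0.0672], [0.024, 0.039, 0.006], 0.0682)
tag (np.int32(111), [288.0, 208.0], [0.4864, 0.0634, 0.066], [0.4858, 0.0623, 0.0665], [0.023, 0.04, 0.006], 0.0677)
tag (np.int32(140), [315.0, 235.0], [0.4853, -0.0355, 0.0506], [0.4844, -0.0361, 0.051], [0.023, 0.041, 0.006], 0.0521)
pad (np.int32(240), [292.0, 177.0], [0.5672, 0.1613, 0.0752], [0.5667, 0.1591, 0.0761], [0.044, 0.045, 0.008], 0.077)
pad (np.int32(286), [316.0, 195.0], [0.5647, 0.0609, 0.0749], [0.5643, 0.0604, 0.0759], [0.043, 0.045, 0.008], 0.077)
pad (np.int32(330), [344.0, 214.0], [0.5637, -0.0383, 0.0751], [0.5627, -0.0391, 0.076], [0.044, 0.045, 0.008], 0.077)
19.675
```

View pics/end.png

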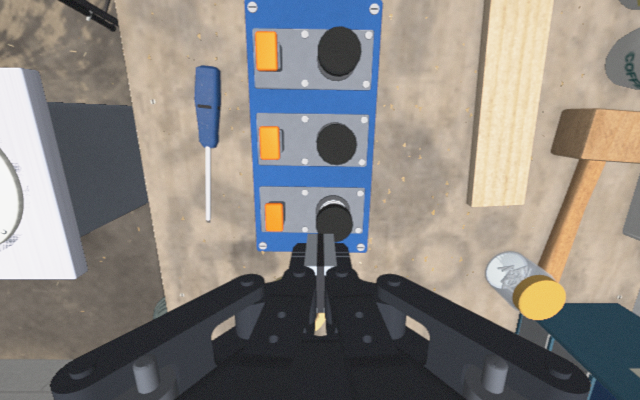

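The right tag (274,216) is at 0.051 m, its stop; the other two are unchanged at 0.0665–0.0675 m, and the screwdriver hasn't moved. Handing in.

```bash
python3 -c "
from bench import bot
print(bot.hand_in())"
```

```text
the job is handed in; nothing more can be done
None
```

The right mount is the softest. I pushed its orange tag fully down and handed the job in at about 20 s; no verdict is reported.

- **Pad presses:** With closed fingertips I pressed left, middle, then right, by about 10, 9 and 10.8 mm. They pushed back with about 6.7, 9.7 and 3.2 N, or roughly 0.67, 1.08 and 0.30 N/mm. The middle press was commanded to 11 mm but the arm gave about 2 mm, which still clears half-way.
- **Tag push:** The right tag met its stop with the fingertips at 0.0510 m, exactly 17 mm below its up height.
- **Last checks:** The wrist camera put the right tag at 0.0512 m, and the scene camera at 0.0521 m, within its calibration error. The left and middle tags had not moved, and all three pads had sprung back.
- **Loose tools:** The screwdriver is in the same place in the pictures before and after. I did not re-measure the tape measure or the masking tape, but the arm never came down near them.

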